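# Dry-box a microscope objective under a snap cover

### The arm

A 7-joint arm with a two-finger parallel gripper is mounted at the origin on the work surface. World frame = base frame: x ahead of the robot, y to its left, z up, the work surface at z = 0. Lengths are in m, angles in rad, forces in N, time in s.
With the tool pointing down it reaches from about 0.4 to 0.85 m from the base axis. Payload 10.4 kg.
Tool frame: the origin (TCP) lies on the centre line of the jaws, within the pads' length; the fingertips stand 11 mm ahead of it and the grasp point (between the pads) lies 8 mm behind it (tip_reach is the distance from the TCP to the fingertips, in m); z points along the fingers, y is the line along which they close (so a half turn about z gives the same grasp; the last joint's range is limited). The gripper opens to 85 mm and grips with 20 to 120 N. Pads are 22 mm wide; open, the fingers measure 114 mm over their backs; the gripper's body (76 mm by 85 mm) begins 54 mm behind the grasp point. The pads swing forward as they close: fully open they stand 13 mm farther back than shut.
Start: joints at [-1.285, 0.332, -0.065, 1.46, 0.022, 1.35, -0.088], TCP at [0.19, 0.595, 0.242] pointing down, gripper open.
Joint ranges: [-2.6, 2.6], [-0.5, 2.12], [-1.47, 1.34], [0.16, 2.42], [-1.27, 4.41], [0.06, 2.06], [-2.6, 2.6]. Speed limits (rad/s): [2.22, 2.22, 2.79, 2.79, 3.14, 3.14, 3.14].

### API

Orientations are given as a unit quaternion [x, y, z, w].
In Python, from workcell import get_obs, camera, hand_in, tip_reach gives the robot as it stands. The module is installed in compiled form; this text tells all that it offers.
- The arm moves only by the tool move_arm, never from a script. Its argument "plan" is a list of rows, each an object with "delta_pos": the shift along the tool's x, y, z in fractions of the full range, 1 being 0.8 m, a list of three; "turn": the turn, a rotation vector about the tool's x, y, z in parts of the range, where 1.0 means 120 degrees, a list of three; "fingers": the closure, from 0 (fully open) to 1 (shut). A call has 1 to 12 rows; each row is the pose to reach, as a shift and turn from the pose commanded when the call began, along the tool's axes at that moment; what a row does not reach only later rows make up. A row lasts 1/8 s, in which the tool goes at most 62.5 mm and 10.7 degrees, less where a joint would pass 70% of its speed; a pose out of reach is approached as far as the arm can. A call with a gripper value outside its range is refused whole. The fingers move at their own pace and stop on an object; "force" is the grip in N (left out, the last holds). Time passes only in rows, so rows that repeat a pose let the fingers close. It gives the time, the measured TCP pose, the force, the opening and the grip force at its end, in the units of the state.
- get_obs(): the state, without advancing time (a new reading comes with each control period).
- camera(name): name is "side" or "top" or "wrist"; returns a dict with "color" (400x640x3 uint8, red, green, blue), "range_z" (400x640 float32, m along the optical axis (not along the pixel's ray), 0 where there is no reading), "fx", "fy", "cx", "cy" (pixels), "R" (3x3) and "t" (3): a world point X has camera coordinates R X + t; the wrist camera has in their place "tool_from_camera" (4x4, takes a point from camera to tool coordinates, whose origin is the TCP and whose axes are the flange's). Camera axes: x right, y down, z forward; pixel columns grow to the right and rows downward; lengths in m; the calibration is good to about 2 mm. A picture is of the moment at which its call begins: read the wrist's pose just before it.
- hand_in(): hands the job in; it is judged then, once.
The state is a dict: "clock": time; "joint_pos": joint angles; "joint_velocities": joint speeds; "tau": joint torques, N m; "position": TCP position; "ee_rot": TCP orientation; "ft_force": force on the tool from outside, world axes, zero at the start; "torque": the same for the moment, N m; "grip_width": opening from 0.0 (shut) to 1.0 (fully open); "grasp_force": force on a finger pad.
Only numpy, scipy, OpenCV 4.12 (cv2) and the standard library are available. Lean on these libraries where they do the work, as an engineer would, in place of code of your own. Each camera call takes 0.05 s, during which the arm holds its last target. There are 200 camera calls.

### The job

Stand the loose microscope objective upright in the open dry box, midway between its two desiccant cans, and let go of it. Then put the cover on the box and push it down until both ends snap past their catches, and keep pushing so that the rubber gasket stays squeezed at least half of its travel: finish with the gripper still on the cover, pressing it down (about 12 N), and leave the bottles and the slide box where they are.

Things in the scene. Friction and masses are not known exactly. Their poses are not given: they have to be found in the camera images.
- drybox: Dry box: white plastic open-topped box, fixed to the bench, 110 (its x) x 150 (its y) x 52 mm high, walls and floor 4 mm thick. Origin at the centre of its underside, z up, y along its long side. Two fixed desiccant cans stand inside. A sprung black gasket frame stands 6 mm above the rim (top 58 mm up). Box and cover may have changed places; each is turned by up to 0.5 rad.
- nest (a point): The spot on the box's inner floor midway between the two cans: on the box's axis, 4 mm above the bench. Axes as the box.
- can_a (a point): Top centre of the desiccant can at the box's +y end: aluminium, 32 mm across, top 39 mm above the bench, axis 52 mm from the box's centre. The other can is its mirror image at y = -52 mm.
- catch_a (a point): Middle of the catch on the box's +y end face (y = 75 mm, 40 mm above the bench; its mirror image is on the -y face): a round sprung nose 50 mm long along x, 5 mm proud of the wall. The cover's bead pushes it inwards (4 N/mm each) and snaps past to below it.
- seal (a joint): How far the gasket frame is squeezed down, in m: 0 free, 0.006 fully down, level with the box rim. A spring of 3 N/mm. With the snapped cover left alone it reads about 0.001; it should end above 0.003 (a push of about 8 N); a push of 12 N gives about 0.0045.
- cover: Snap cover: white plastic plate 121 (its x) x 171 (its y) x 3 mm, 120 g, loose, starting right way up on the bench on its two end flaps. Origin at its centre, level with the feet of the flaps; plate underside 27 mm, top 30 mm above it. On top a grip rib 16 mm wide (x), 70 long (y), 23 high. Skirts 10 mm deep along the long sides, inner faces at x = +-58 mm. It fits the box either way round.
- cover_grip (a point): Centre of the top face of the cover's plate, at the foot of the grip rib, 30 mm above the cover's origin; axes as the cover. Fingers that pinch the rib along the cover's x axis, tips on the plate, can also push it down.
- bead_a (a point): Bead inside the foot of the cover's +y end flap (mirrored at -y): round, 7 mm thick, middle at y = 81 mm, 4 mm above the cover's origin. Cover origin's height: 42 mm as beads meet catches, 36 mid-catch, 31 as the plate meets the gasket (snapped), 30 snapped and left alone, 25 gasket fully squeezed. The push rises to 12 to 20 N, then drops suddenly. Play 2.5 mm each way.
- objective: Microscope objective: steel, 110 g, loose, standing on its wide end on the bench. A cylinder 26 mm across up to 30 mm height, then a narrower nose 21 mm across tapering to 12 mm at the top, 44 mm high in all. Origin at the centre of its underside, z up through the nose.
- amber_bottle: Bystander: amber glass bottle with black cap, 56 mm across, 100 mm high, standing; origin at the centre of its underside.
- drop_bottle: Bystander: slim white plastic bottle, 38 mm across, 100 mm high, standing; origin at the centre of its underside.
- slide_box: Bystander: flat cardboard box for slides, 57 x 87 x 27 mm; origin at the centre of its underside.
Things that resemble listed ones, but are neither listed nor needed, are in the scene too. Of the things that look like the objective, the smaller one is meant. Leave any red look-alike of the cover alone.

How it is judged:
By the outcome, as a careful person would: the job done as asked, in the order asked, and still so for the second after the job is handed in, while the arm keeps its last pose, push and grip.
It also fails if it takes over 64 s, if anything falls off the work surface, if the arm or the gripper's body presses on something with over 40 N, if the wrist force passes 120 N, or if a joint passes its speed limit or range.

## Working session

There is one attempt and no reset: what is moved stays moved. The work goes in short steps, Python scripts to look and compute and a tool call to move; the robot and the scene stay as the last step left them, time stands still between calls to the robot, and variables do not carry over. Pictures are saved under pics/ and viewed, at most 10 in all, crops included, and the job is handed in when it is done.

Besides the shell and the picture viewer there is one more tool, called after "Request:" by a JSON object that holds its "op" and its "data", one argument or row to a line. move_arm: Moves the arm, as the interface text tells. Its arguments: {"type":"object","properties":{"plan":{"type":"array","items":{"type":"object","properties":{"delta_pos":{"type":"array","items":{"type":"number"}},"turn":{"type":"array","items":{"type":"number"}},"fingers":{"type":"number"}}}},"force":{"type":"number"}},"required":["plan"]}

```bash
mkdir -p pics
cat > h.py <<'E'
import numpy as np, cv2
from scipy.spatial.transform import Rotation as Ro
from workcell import get_obs, camera, hand_in, tip_reach
def world(c,o=None):
    z=c["range_z"]; v,u=np.mgrid[0:400,0:640]
    P=np.stack([(u-c["cx"])/c["fx"]*z,(v-c["cy"])/c["fy"]*z,z],-1)
    if "R" in c: return (P-c["t"])@np.array(c["R"])
    T=np.array(c["tool_from_camera"]); P=P@T[:3,:3].T+T[:3,3]
    return P@Ro.from_quat(o["ee_rot"]).as_matrix().T+o["position"]
def save(c,n): cv2.imwrite("pics/"+n,c["color"][...,::-1])
E
python3 - <<'E'
from h import *
o=get_obs();print(o,tip_reach)
for n in("top","side"):
    c=camera(n);save(c,n+"0.png");np.save(n+"0.npy",world(c));print(n,c["fx"],c["R"],c["t"])
E
```

```text
{'clock': 0.0, 'joint_pos': array([-1.28455346,  0.33290829, -0.06467685,  1.46094022,  0.02160163,
        1.34988301, -0.08851928]), 'joint_velocities': array([-0.00072817, -0.00254954, -0.0002747 ,  0.00075795,  0.00226295,
        0.0018002 ,  0.00128029]), 'tau': array([-5.89664705e-05, -6.25447655e+01,  4.91098012e-02, -3.91602337e+01,
        1.62672799e-02,  9.99895041e-03, -6.21749862e-06]), 'position': array([0.18988277, 0.59508552, 0.24149364]), 'ee_rot': array([ 1.53818207e-01,  9.88098901e-01, -7.17947241e-04, -7.39732483e-05]), 'ft_force': array([-0.15742574,  0.77463653,  0.67906272]), 'torque': array([-0.01256424, -0.02754646, -0.04942869]), 'grasp_force': 0.0, 'grip_width': 1.0043742897474746} 0.011
top 423.747147788784 [[ 0.02023405 -0.99975986 -0.0084144 ]
 [-0.99027623 -0.0188821  -0.13782764]
 [ 0.13763566  0.01112139 -0.99042049]] [0.03787928 0.56661621 1.14209267]
side 461.6734557204702 [[ 0.92966462 -0.36839519 -0.00294394]
 [-0.26394785 -0.66046896 -0.7029312 ]
 [ 0.2570121   0.65426732 -0.71125175]] [-0.4891865   0.2174701   0.95685469]
```

View pics/top0.png

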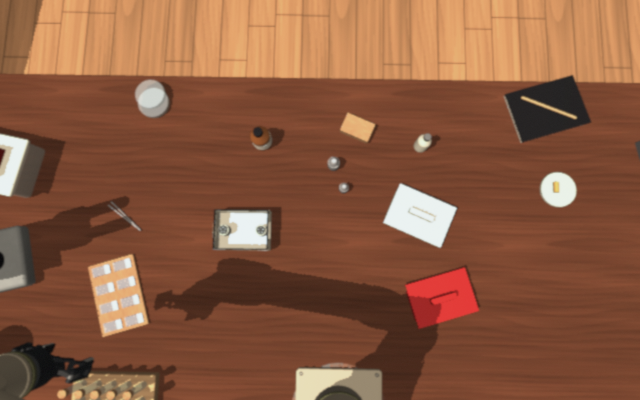

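View pics/side0.png

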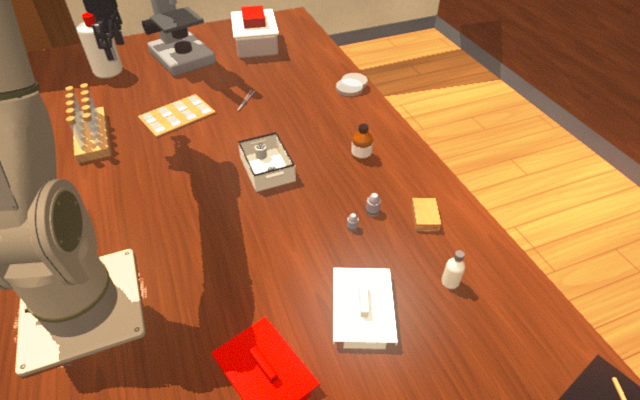

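The top view shows the small objective at (344,187), its larger look-alike at (334,162), the box at (242,230) and the white cover at (420,215). The red look-alike is at (442,297). The side view agrees.

Run:
```python
from h import *
W=np.load("top0.npy"); im=cv2.imread("pics/top0.png")
def reg(u0,u1,v0,v1,zl,zh):
    w=W[v0:v1,u0:u1].reshape(-1,3); return w[(w[:,2]>zl)&(w[:,2]<zh)]
for n,a in dict(obj=(336,352,180,194,.012,.1),big=(325,342,154,170,.02,.1),cover=(380,460,180,250,.015,.04),rib=(400,440,195,230,.042,.07),box=(208,276,204,254,.045,.07),amber=(248,275,122,152,.02,.12),drop=(412,435,130,155,.02,.12),slide=(338,378,110,144,.015,.05)).items():
    p=reg(*a); r=cv2.minAreaRect((p[:,:2]*1000).astype(np.float32)); print(n,len(p),p.mean(0).round(4),p[:,2].max().round(3),np.round(r[0],1),np.round(r[1],1),round(r[2],1))
```

```text
obj 77 [ 0.6097 -0.0031  0.0344] 0.047 [611.7  -3.7] [24.6 22.8] 0.3
big 121 [0.6773 0.0268 0.0461] 0.062 [680.   27.3] [31.6 31.2] 1.5
cover 2498 [ 0.5355 -0.2169  0.0295] 0.04 [ 536.8 -218.1] [172.  121.9] 67.3
rib 163 [ 0.5362 -0.2169  0.0515] 0.058 [ 536.8 -217.6] [70.5 16.5] 67.1
box 353 [0.4843 0.2811 0.0549] 0.065 [484.9 277.1] [109. 157.] 0.5
amber 379 [0.7395 0.2301 0.0694] 0.107 [745.8 233.3] [53.6 53.4] 1.5
drop 212 [ 0.7358 -0.2204  0.0665] 0.104 [ 738.7 -223.2] [36.9 30.3] 65.1
slide 601 [ 0.7877 -0.0403  0.0271] 0.035 [789.  -40.6] [86.8 57.9] 67.2
```

```bash
cat >> h.py <<'E'
def go(p,yaw):  # delta for world TCP p, finger line (tool y) at world angle yaw, pointing down
    o=get_obs(); R=Ro.from_quat(o["ee_rot"]); a=np.deg2rad(yaw); y=[np.cos(a),np.sin(a),0]
    T=Ro.from_matrix(np.c_[np.cross(y,[0,0,-1]),y,[0,0,-1]])
    print("delta",R.inv().apply(np.array(p)-o["position"]).round(4),"turn",(R.inv()*T).as_rotvec().round(4),"pos",o["position"].round(4),"t",o["clock"],"F",o["ft_force"].round(2),"grip",round(o["grip_width"],3),round(o["grasp_force"],1))
E
python3 - <<'E'
from h import *
c=camera("wrist");print(np.round(c["tool_from_camera"],3),c["fx"],c["cx"],c["cy"])
go([.485,.28,.24],0)
E
```

```text
[[-0.    -0.964 -0.267  0.069]
 [ 1.    -0.     0.    -0.   ]
 [-0.    -0.267  0.964 -0.133]
 [ 0.     0.     0.     1.   ]] 325.70258145422616 318.37471762552616 198.69705316974452
delta [-0.3769 -0.2106  0.002 ] turn [-9.000e-04  7.000e-04  1.262e+00] pos [0.1899 0.5952 0.2417] t 0.15 F [ 0.59 -0.39  0.36] grip 0.998 0.0
```

The rows are not in the units I measure in: shifts go in shares of 0.8 m and turns go in shares of 120 degrees. I convert before sending: -0.377 m / 0.8 = -0.4713, -0.24 m / 0.8 = -0.3, 1.262 rad / 2.0944 = 0.6026.

Request:
{"op": "move_arm", "data": {
  "plan": [
    {"delta_pos": [-0.05, -0.025, 0], "turn": [0, 0, 0.0621]},
    {"delta_pos": [-0.1125, -0.0625, 0], "turn": [0, 0, 0.1337]},
    {"delta_pos": [-0.175, -0.1, 0], "turn": [0, 0, 0.2101]},
    {"delta_pos": [-0.2375, -0.1375, 0], "turn": [0, 0, 0.2865]},
    {"delta_pos": [-0.3, -0.175, 0], "turn": [0, 0, 0.3629]},
    {"delta_pos": [-0.3625, -0.2063, 0], "turn": [0, 0, 0.4393]},
    {"delta_pos": [-0.425, -0.2375, 0], "turn": [0, 0, 0.5157]},
    {"delta_pos": [-0.4563, -0.2563, 0], "turn": [0, 0, 0.573]},
    {"delta_pos": [-0.4713, -0.2638, 0.0025], "turn": [0, 0, 0.6026]},
    {"delta_pos": [-0.4713, -0.2638, 0.0025], "turn": [0, 0, 0.6026]},
    {"delta_pos": [-0.4713, -0.2638, 0.0025], "turn": [0, 0, 0.6026]}
  ]
}}

```text
validation failed for argument at $.pl...
```

Run:
```python
from h import *
o=get_obs();c=camera("wrist");save(c,"w1.png");W=world(c,o);np.save("w1.npy",W)
p=W.reshape(-1,3);p=p[c["range_z"].ravel()>0]
d=p[(abs(p[:,0]-.485)<.09)&(abs(p[:,1]-.28)<.12)]
print(np.histogram(d[:,2],bins=np.arange(-.01,.08,.004)))
for l,h in((.054,.064),(.048,.054)):
    q=d[(d[:,2]>l)&(d[:,2]<h)];r=cv2.minAreaRect((q[:,:2]*1000).astype(np.float32));print(len(q),r)
go([.611,-.0035,.2],0)
```

```text
(array([  0,   0, 644,  10,   0,   0,   0,   0,   0,   0,   0,   0,   0,
         0,   0,   0,   0,   0,   0,   0,   0,   0]), array([-0.01 , -0.006, -0.002,  0.002,  0.006,  0.01 ,  0.014,  0.018,
        0.022,  0.026,  0.03 ,  0.034,  0.038,  0.042,  0.046,  0.05 ,
        0.054,  0.058,  0.062,  0.066,  0.07 ,  0.074,  0.078]))
0 ((0.0, 0.0), (0.0, 0.0), 0.0)
0 ((0.0, 0.0), (0.0, 0.0), 0.0)
delta [-0.5832 -0.4424  0.0422] turn [-7.000e-04  6.000e-04  1.262e+00] pos [0.1899 0.5952 0.2418] t 0.2 F [ 0.14 -0.16  0.37] grip 1.0 0.0
```

View pics/w1.png

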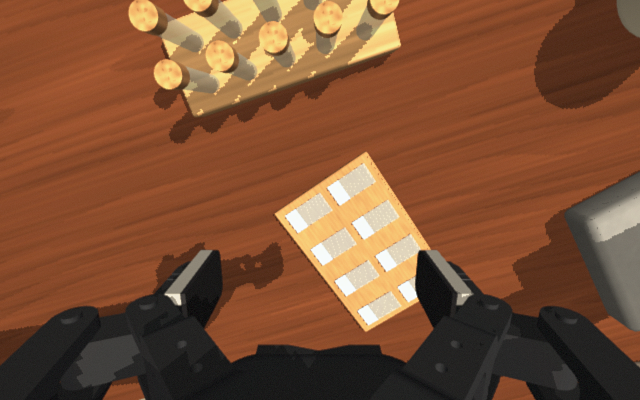

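The arm did not move, so the picture shows only the slide tray at (360,240) near the start pose. I'll send the move again with every field filled in.

Converted, -0.377 m / 0.8 = -0.4713, -0.14 m / 0.8 = -0.175, 1.262 rad / 2.0944 = 0.6026.

Request:
{"op": "move_arm", "data": {
  "plan": [
    {"delta_pos": [-0.05, -0.025, 0], "turn": [0, 0, 0.0621], "fingers": 0.0},
    {"delta_pos": [-0.1125, -0.0625, 0], "turn": [0, 0, 0.1337], "fingers": 0.0},
    {"delta_pos": [-0.175, -0.1, 0], "turn": [0, 0, 0.2101], "fingers": 0.0},
    {"delta_pos": [-0.2375, -0.1375, 0], "turn": [0, 0, 0.2865], "fingers": 0.0},
    {"delta_pos": [-0.3, -0.175, 0], "turn": [0, 0, 0.3629], "fingers": 0.0},
    {"delta_pos": [-0.3625, -0.2063, 0], "turn": [0, 0, 0.4393], "fingers": 0.0},
    {"delta_pos": [-0.425, -0.2375, 0], "turn": [0, 0, 0.5157], "fingers": 0.0},
    {"delta_pos": [-0.4563, -0.2563, 0], "turn": [0, 0, 0.573], "fingers": 0.0},
    {"delta_pos": [-0.4713, -0.2638, 0.0025], "turn": [0, 0, 0.6026], "fingers": 0.0},
    {"delta_pos": [-0.4713, -0.2638, 0.0025], "turn": [0, 0, 0.6026], "fingers": 0.0},
    {"delta_pos": [-0.4713, -0.2638, 0.0025], "turn": [0, 0, 0.6026], "fingers": 0.0}
  ],
  "force": 40
}}

```text
clock: 1.58
position: [0.4839, 0.2815, 0.2401]
ee_rot: [0.706, 0.709, -0.0, -0.0]
ft_force: [-0.4, 0.1, -0.2]
grip_width: 0.999
grasp_force: 0.0
```

```bash
cat > box.py <<'E'
from h import *
o=get_obs();c=camera("wrist");save(c,"w2.png");W=world(c,o);np.save("w2.npy",W)
p=W.reshape(-1,3);p=p[c["range_z"].ravel()>0]
d=p[(abs(p[:,0]-.485)<.09)&(abs(p[:,1]-.28)<.12)]
hh=np.histogram(d[:,2],bins=np.arange(-.01,.08,.004));print(*zip(hh[1].round(3),hh[0]))
for l,h in((.054,.064),(.046,.054),(.036,.042)):
    q=d[(d[:,2]>l)&(d[:,2]<h)];r=cv2.minAreaRect((q[:,:2]*1000).astype(np.float32));print(len(q),np.round(r[0],1),np.round(r[1],1),round(r[2],2),q.min(0),q.max(0))
go([.611,-.0035,.2],0)
E
python3 box.py
```

```text
(np.float64(-0.01), np.int64(0)) (np.float64(-0.006), np.int64(1)) (np.float64(-0.002), np.int64(14271)) (np.float64(0.002), np.int64(9985)) (np.float64(0.006), np.int64(944)) (np.float64(0.01), np.int64(215)) (np.float64(0.014), np.int64(254)) (np.float64(0.018), np.int64(242)) (np.float64(0.022), np.int64(257)) (np.float64(0.026), np.int64(290)) (np.float64(0.03), np.int64(306)) (np.float64(0.034), np.int64(309)) (np.float64(0.038), np.int64(1491)) (np.float64(0.042), np.int64(748)) (np.float64(0.046), np.int64(370)) (np.float64(0.05), np.int64(546)) (np.float64(0.054), np.int64(527)) (np.float64(0.058), np.int64(1430)) (np.float64(0.062), np.int64(0)) (np.float64(0.066), np.int64(0)) (np.float64(0.07), np.int64(0)) (np.float64(0.074), np.int64(0))
1957 [484.8 274.9] [109.2 149.6] 0.46 [0.42965297 0.1998059  0.05400405] [0.53978987 0.34973332 0.06106089]
916 [484.5 278.1] [108.7 150.4] 0.07 [0.43005388 0.20287077 0.04600075] [0.53879683 0.35333355 0.0539882 ]
1637 [484.7 279.3] [102.6 151.8] 0.47 [0.43303877 0.20329837 0.03602215] [0.53643787 0.35526493 0.04199502]
delta [-0.2854  0.126   0.04  ] turn [-0.0005 -0.0004  0.0039] pos [0.4839 0.2814 0.2402] t 1.625 F [0.2  0.54 0.08] grip 1.001 0.0
```

View pics/w2.png

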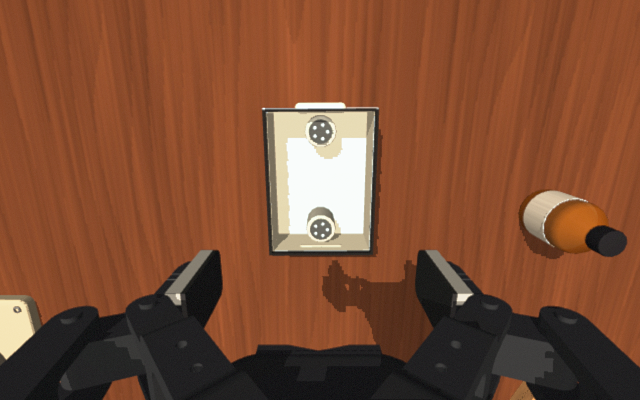

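The wrist view shows the box at (320,180), its cans at (321,130) and (321,228), and the catch at (320,105). I'll fit the can tops next.

Run:
```python
from h import *
W=np.load("w2.npy"); im=cv2.imread("pics/w2.png")
for (u,v) in((321,130),(321,228)):
    q=W[v-20:v+20,u-20:u+20].reshape(-1,3);q=q[(q[:,2]>.0365)&(q[:,2]<.042)];q=q[np.linalg.norm(q[:,:2]-np.median(q[:,:2],0),axis=1)<.018]
    print(len(q),q.mean(0),cv2.minEnclosingCircle((q[:,:2]*1000).astype(np.float32)))
W=np.load("top0.npy")
q=W[204:254,208:276].reshape(-1,3)
for l,h in((.056,.06),(.037,.041)):
  p=q[(q[:,2]>l)&(q[:,2]<h)];print(len(p),np.percentile(p,[2,98],axis=0))
```

```text
665 [0.48429901 0.32764572 0.04046077] ((484.391845703125, 327.34552001953125), 15.828451156616211)
549 [0.48515587 0.22480821 0.04036033] ((485.1837463378906, 223.5982208251953), 15.902658462524414)
151 [[0.43018649 0.2025608  0.05609786]
 [0.53879307 0.35163499 0.05979777]]
128 [[0.45383416 0.20198427 0.03723639]
 [0.53131322 0.34934871 0.04097704]]
```

Converted, -0.285 m / 0.8 = -0.3563, 0.06 m / 0.8 = 0.075.

Request:
{"op": "move_arm", "data": {
  "plan": [
    {"delta_pos": [-0.0375, 0.0163, 0], "turn": [0, 0, 0], "fingers": 0.3},
    {"delta_pos": [-0.0938, 0.0413, 0.0125], "turn": [0, 0, 0], "fingers": 0.3},
    {"delta_pos": [-0.15, 0.0663, 0.025], "turn": [0, 0, 0], "fingers": 0.3},
    {"delta_pos": [-0.2063, 0.0913, 0.0375], "turn": [0, 0, 0], "fingers": 0.3},
    {"delta_pos": [-0.2625, 0.1163, 0.05], "turn": [0, 0, 0], "fingers": 0.3},
    {"delta_pos": [-0.3188, 0.1413, 0.0625], "turn": [0, 0, 0], "fingers": 0.3},
    {"delta_pos": [-0.3463, 0.1525, 0.075], "turn": [0, 0, 0], "fingers": 0.3},
    {"delta_pos": [-0.3563, 0.1575, 0.075], "turn": [0, 0, 0], "fingers": 0.3},
    {"delta_pos": [-0.3563, 0.1575, 0.075], "turn": [0, 0, 0], "fingers": 0.3},
    {"delta_pos": [-0.3563, 0.1575, 0.075], "turn": [0, 0, 0], "fingers": 0.3}
  ]
}}

```text
clock: 2.88
position: [0.611, -0.0031, 0.1807]
ee_rot: [0.706, 0.708, 0.001, -0.0]
ft_force: [0.1, -0.3, 0.1]
grip_width: 0.696
grasp_force: 0.0
```

Run:
```python
from h import *
o=get_obs();c=camera("wrist");save(c,"w3.png");W=world(c,o);np.save("w3.npy",W)
p=W.reshape(-1,3);p=p[(c["range_z"].ravel()>0)&(abs(p[:,0]-.611)<.03)&(abs(p[:,1]+.003)<.03)]
for l,h in((.004,.06),(.015,.03),(.032,.042),(.042,.05)):
    q=p[(p[:,2]>l)&(p[:,2]<h)];print(len(q),cv2.minEnclosingCircle((q[:,:2]*1000).astype(np.float32)),q.mean(0))
go([.611,-.0035,.2],0)
```

```text
768 ((611.0880126953125, -5.569331169128418), 13.16146183013916) [ 0.61098689 -0.00206358  0.03445881]
102 ((610.9367065429688, -5.472606658935547), 12.907524108886719) [0.61030023 0.00379419 0.02387618]
225 ((610.7551879882812, -5.596403121948242), 12.13183307647705) [ 0.61100145 -0.00287627  0.03836891]
228 ((610.5635986328125, -5.553841590881348), 7.811276912689209) [ 0.61098307 -0.00493265  0.04459343]
delta [-0.0002  0.     -0.0193] turn [ 0.0005 -0.001   0.0024] pos [ 0.611  -0.0033  0.1807] t 2.925 F [-0.28 -0.17 -0.06] grip 0.694 0.0
```

View pics/w3.png

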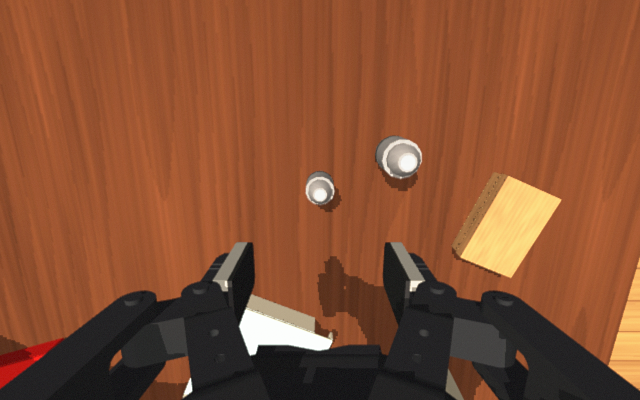

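The wrist view shows the small objective at (320,190), clear of the fingers. The big one is at (400,157). I'll go down and close.

Converted, 0.1645 m / 0.8 = 0.2056, -0.0015 m / 0.8 = -0.0019.

Request:
{"op": "move_arm", "data": {
  "plan": [
    {"delta_pos": [-0.0019, 0, 0.05], "turn": [0, 0, 0], "fingers": 0.3},
    {"delta_pos": [-0.0019, 0, 0.1125], "turn": [0, 0, 0], "fingers": 0.3},
    {"delta_pos": [-0.0019, 0, 0.1625], "turn": [0, 0, 0], "fingers": 0.3},
    {"delta_pos": [-0.0019, 0, 0.1938], "turn": [0, 0, 0], "fingers": 0.3},
    {"delta_pos": [-0.0019, 0, 0.2056], "turn": [0, 0, 0], "fingers": 0.3},
    {"delta_pos": [-0.0019, 0, 0.2056], "turn": [0, 0, 0], "fingers": 0.3},
    {"delta_pos": [-0.0019, 0, 0.2056], "turn": [0, 0, 0], "fingers": 0.9},
    {"delta_pos": [-0.0019, 0, 0.2056], "turn": [0, 0, 0], "fingers": 0.9},
    {"delta_pos": [-0.0019, 0, 0.2056], "turn": [0, 0, 0], "fingers": 0.9},
    {"delta_pos": [-0.0019, 0, 0.2056], "turn": [0, 0, 0], "fingers": 0.9}
  ],
  "force": 40
}}

```text
clock: 4.18
position: [0.6117, -0.0065, 0.0171]
ee_rot: [0.707, 0.707, 0.001, 0.0]
ft_force: [-1.7, 0.9, 5.9]
grip_width: 0.287
grasp_force: 39.0
```

Run:
```python
from h import *
go([.4847,.2765,.12],0.46)
```

```text
delta [ 0.2831 -0.1269 -0.103 ] turn [ 0.0017 -0.0006 -0.0081] pos [ 0.6117 -0.0065  0.0171] t 4.175 F [-1.69  0.85  5.91] grip 0.287 39.0
```

Converted, 0.2785 m / 0.8 = 0.3481, -0.095 m / 0.8 = -0.1188, -0.008 rad / 2.0944 = -0.0038.

Request:
{"op": "move_arm", "data": {
  "plan": [
    {"delta_pos": [0, 0, -0.025], "turn": [0, 0, 0], "fingers": 0.9},
    {"delta_pos": [0, 0, -0.075], "turn": [0, 0, 0], "fingers": 0.9},
    {"delta_pos": [0.025, -0.0113, -0.1188], "turn": [0, 0, 0], "fingers": 0.9},
    {"delta_pos": [0.075, -0.0338, -0.1288], "turn": [0, 0, 0], "fingers": 0.9},
    {"delta_pos": [0.1313, -0.0588, -0.1288], "turn": [0, 0, 0], "fingers": 0.9},
    {"delta_pos": [0.1875, -0.085, -0.1288], "turn": [0, 0, 0], "fingers": 0.9},
    {"delta_pos": [0.2438, -0.11, -0.1288], "turn": [0, 0, 0], "fingers": 0.9},
    {"delta_pos": [0.3, -0.135, -0.1288], "turn": [0, 0, 0], "fingers": 0.9},
    {"delta_pos": [0.3313, -0.1488, -0.1288], "turn": [0, 0, -0.0038], "fingers": 0.9},
    {"delta_pos": [0.3481, -0.1575, -0.1288], "turn": [0, 0, -0.0038], "fingers": 0.9},
    {"delta_pos": [0.3481, -0.1575, -0.1288], "turn": [0, 0, -0.0038], "fingers": 0.9},
    {"delta_pos": [0.3481, -0.1575, -0.1288], "turn": [0, 0, -0.0038], "fingers": 0.9}
  ]
}}

```text
clock: 5.68
position: [0.4858, 0.2703, 0.1191]
ee_rot: [0.705, 0.709, 0.0, 0.0]
ft_force: [-0.4, 0.7, -1.9]
grip_width: 0.291
grasp_force: 39.4
```

Run:
```python
from h import *
go([.4848,.2743,.022],0.46)
c=camera("side"); s=c["color"][90:230,190:350]; a=cv2.resize(s,None,fx=3.5,fy=3.5,interpolation=3)
cv2.imwrite("pics/s4.png",a[...,::-1])
```

```text
delta [ 0.004  -0.0011  0.0971] turn [ 0.0005  0.0003 -0.0022] pos [0.4858 0.2703 0.1191] t 5.675 F [-0.36  0.72 -1.88] grip 0.291 39.4
```

View pics/s4.png

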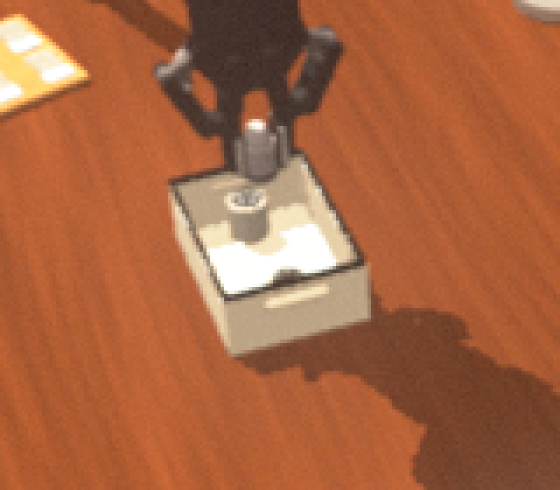

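The objective hangs upright in the jaws at crop (260,150), over the box. I'll lower it.

Converted, 0.095 m / 0.8 = 0.1188, 0.004 m / 0.8 = 0.005, -0.002 rad / 2.0944 = -0.001.

Request:
{"op": "move_arm", "data": {
  "plan": [
    {"delta_pos": [0.005, -0.0013, 0], "turn": [0, 0, -0.001], "fingers": 0.9},
    {"delta_pos": [0.005, -0.0013, 0.025], "turn": [0, 0, -0.001], "fingers": 0.9},
    {"delta_pos": [0.005, -0.0013, 0.0625], "turn": [0, 0, -0.001], "fingers": 0.9},
    {"delta_pos": [0.005, -0.0013, 0.0938], "turn": [0, 0, -0.001], "fingers": 0.9},
    {"delta_pos": [0.005, -0.0013, 0.1125], "turn": [0, 0, -0.001], "fingers": 0.9},
    {"delta_pos": [0.005, -0.0013, 0.1188], "turn": [0, 0, -0.001], "fingers": 0.9},
    {"delta_pos": [0.005, -0.0013, 0.1188], "turn": [0, 0, -0.001], "fingers": 0.9},
    {"delta_pos": [0.005, -0.0013, 0.1188], "turn": [0, 0, -0.001], "fingers": 0.9}
  ]
}}

```text
clock: 6.72
position: [0.4845, 0.2762, 0.0247]
ee_rot: [0.704, 0.711, 0.001, 0.0]
ft_force: [-0.4, -0.7, -1.6]
grip_width: 0.285
grasp_force: 39.4
```

Run:
```python
from h import *
go([.4848,.2743,.0211],0.46)
```

```text
delta [-0.0019  0.0003  0.0036] turn [ 0.0011 -0.001   0.0019] pos [0.4845 0.2762 0.0247] t 6.725 F [-0.39 -0.67 -1.57] grip 0.285 39.4
```

Converted, 0.0035 m / 0.8 = 0.0044, 0.001 m / 0.8 = 0.0013.

Request:
{"op": "move_arm", "data": {
  "plan": [
    {"delta_pos": [-0.0019, 0, 0.0013], "turn": [0, 0, 0], "fingers": 0.9},
    {"delta_pos": [-0.0019, 0, 0.0025], "turn": [0, 0, 0], "fingers": 0.9},
    {"delta_pos": [-0.0019, 0, 0.0044], "turn": [0, 0, 0], "fingers": 0.9},
    {"delta_pos": [-0.0019, 0, 0.0044], "turn": [0, 0, 0], "fingers": 0.9},
    {"delta_pos": [-0.0019, 0, 0.0044], "turn": [0, 0, 0], "fingers": 0.9}
  ]
}}

```text
clock: 7.35
position: [0.4841, 0.2744, 0.021]
ee_rot: [0.704, 0.711, 0.0, -0.0]
ft_force: [-3.2, -1.5, 8.9]
grip_width: 0.282
grasp_force: 40.5
```

Run:
```python
from h import *
for i in range(3):
  go([.4848,.2743,.0211],0.46); camera("top")
```

```text
delta [-0.0001  0.0007 -0.0001] turn [ 0.     -0.0005  0.0018] pos [0.4841 0.2744 0.021 ] t 7.35 F [-3.22 -1.52  8.93] grip 0.282 40.5
delta [-0.0002  0.0007 -0.    ] turn [ 0.0001 -0.0005  0.0019] pos [0.4841 0.2745 0.0211] t 7.4 F [-3.03 -2.27  8.38] grip 0.278 40.5
delta [-0.0001  0.0007 -0.0001] turn [ 0.     -0.0004  0.0019] pos [0.4841 0.2744 0.021 ] t 7.45 F [-3.81 -2.12  8.89] grip 0.283 40.5
```

Converted, -0.22 m / 0.8 = -0.275, -0.2 m / 0.8 = -0.25.

Request:
{"op": "move_arm", "data": {
  "plan": [
    {"delta_pos": [0, 0, 0], "turn": [0, 0, 0], "fingers": 0.5},
    {"delta_pos": [0, 0, 0], "turn": [0, 0, 0], "fingers": 0.5},
    {"delta_pos": [0, 0, 0], "turn": [0, 0, 0], "fingers": 0.5},
    {"delta_pos": [0, 0, -0.0188], "turn": [0, 0, 0], "fingers": 0.5},
    {"delta_pos": [0, 0, -0.0625], "turn": [0, 0, 0], "fingers": 0.5},
    {"delta_pos": [0, 0, -0.125], "turn": [0, 0, 0], "fingers": 0.5},
    {"delta_pos": [0, 0, -0.1875], "turn": [0, 0, 0], "fingers": 0.5},
    {"delta_pos": [0, 0, -0.25], "turn": [0, 0, 0], "fingers": 0.5},
    {"delta_pos": [0, 0, -0.275], "turn": [0, 0, 0], "fingers": 0.5},
    {"delta_pos": [0, 0, -0.275], "turn": [0, 0, 0], "fingers": 0.5},
    {"delta_pos": [0, 0, -0.275], "turn": [0, 0, 0], "fingers": 0.5}
  ]
}}

```text
clock: 8.88
position: [0.4833, 0.2741, 0.2394]
ee_rot: [0.704, 0.711, -0.001, -0.0]
ft_force: [-0.6, -0.3, -0.9]
grip_width: 0.499
grasp_force: 0.0
```

```bash
sed -i 's/w2/w5/g' box.py; python3 box.py
python3 - <<'E'
from h import *
W=np.load("w5.npy"); 
for n,(u,v) in dict(a=(321,130),o=(321,180),b=(321,228)).items():
    q=W[v-30:v+30,u-30:u+30].reshape(-1,3)
    q=q[(q[:,2]>(.042 if n=="o" else .037))&(q[:,2]<(.05 if n=="o" else .0425))]
    m=[.4848,dict(a=.3275,o=.2755,b=.2236)[n]]; q=q[np.linalg.norm(q[:,:2]-m,axis=1)<(.012 if n=="o" else .017)]
    print(n,len(q),q.mean(0),cv2.minEnclosingCircle((q[:,:2]*1000).astype(np.float32)))
c=cv2.imread("pics/w5.png")[70:290,220:420];cv2.imwrite("pics/w5c.png",cv2.resize(c,None,fx=2.7,fy=2.7,interpolation=3))
go([.537,-.219,.25],-22.7)
E
```

```text
(np.float64(-0.01), np.int64(0)) (np.float64(-0.006), np.int64(0)) (np.float64(-0.002), np.int64(13682)) (np.float64(0.002), np.int64(9686)) (np.float64(0.006), np.int64(1003)) (np.float64(0.01), np.int64(253)) (np.float64(0.014), np.int64(254)) (np.float64(0.018), np.int64(258)) (np.float64(0.022), np.int64(265)) (np.float64(0.026), np.int64(310)) (np.float64(0.03), np.int64(322)) (np.float64(0.034), np.int64(448)) (np.float64(0.038), np.int64(1526)) (np.float64(0.042), np.int64(864)) (np.float64(0.046), np.int64(499)) (np.float64(0.05), np.int64(720)) (np.float64(0.054), np.int64(476)) (np.float64(0.058), np.int64(1345)) (np.float64(0.062), np.int64(0)) (np.float64(0.066), np.int64(0)) (np.float64(0.07), np.int64(0)) (np.float64(0.074), np.int64(0))
1821 [484.8 275.4] [109.3 149.3] 0.52 [0.42980951 0.2004659  0.05400615] [0.5398259  0.35032114 0.06118648]
1219 [484.8 278.1] [109.4 149.9] 0.59 [0.4294036  0.20276935 0.0460212 ] [0.53879119 0.35307879 0.05399452]
1708 [484.8 279.3] [102.5 151.4] 0.49 [0.43305819 0.20331172 0.0360179 ] [0.53650076 0.35517019 0.04199925]
delta [-0.2788  0.125   0.0392] turn [-0.0018  0.0012  0.0102] pos [0.4832 0.2741 0.2391] t 8.925 F [-0.43  0.19  0.24] grip 0.503 0.0
a 748 [0.48436116 0.32732569 0.04066552] ((484.3178405761719, 327.1369934082031), 15.864805221557617)
o 250 [0.48303806 0.27642155 0.04646924] ((483.11077880859375, 275.3719177246094), 9.976276397705078)
b 593 [0.48515343 0.22448598 0.04059797] ((485.3270568847656, 223.5249481201172), 15.821681022644043)
delta [-0.4936  0.0488 -0.0104] turn [-0.0015  0.0015  0.4063] pos [0.4832 0.2741 0.2391] t 8.925 F [-0.43  0.19  0.24] grip 0.503 0.0
```

View pics/w5c.png

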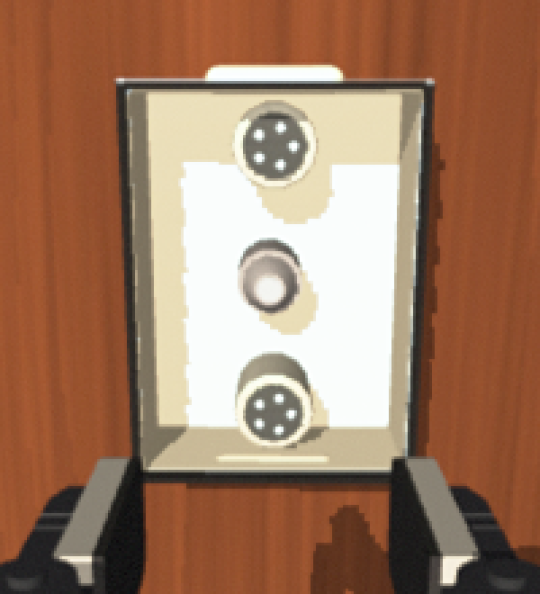

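The objective stands upright at crop (268,280), midway between the cans at (275,145) and (273,410) and about 1.5 mm off the box axis. That is good enough, so on to the cover.

Converted, -0.493 m / 0.8 = -0.6163, -0.465 m / 0.8 = -0.5813, 0.406 rad / 2.0944 = 0.1939.

Request:
{"op": "move_arm", "data": {
  "plan": [
    {"delta_pos": [-0.0313, 0.0025, 0], "turn": [0, 0, 0.0095], "fingers": 0.5},
    {"delta_pos": [-0.0875, 0.0088, 0], "turn": [0, 0, 0.0286], "fingers": 0.5},
    {"delta_pos": [-0.15, 0.015, 0], "turn": [0, 0, 0.0477], "fingers": 0.5},
    {"delta_pos": [-0.2125, 0.0213, 0], "turn": [0, 0, 0.0668], "fingers": 0.5},
    {"delta_pos": [-0.275, 0.0275, 0], "turn": [0, 0, 0.0859], "fingers": 0.5},
    {"delta_pos": [-0.3375, 0.0338, 0], "turn": [0, 0, 0.105], "fingers": 0.5},
    {"delta_pos": [-0.4, 0.04, 0], "turn": [0, 0, 0.1241], "fingers": 0.5},
    {"delta_pos": [-0.4625, 0.0463, 0], "turn": [0, 0, 0.1432], "fingers": 0.5},
    {"delta_pos": [-0.525, 0.0525, 0], "turn": [0, 0, 0.1623], "fingers": 0.5},
    {"delta_pos": [-0.5813, 0.0575, 0], "turn": [0, 0, 0.1814], "fingers": 0.5},
    {"delta_pos": [-0.6163, 0.0613, 0], "turn": [0, 0, 0.1939], "fingers": 0.5},
    {"delta_pos": [-0.6163, 0.0613, 0], "turn": [0, 0, 0.1939], "fingers": 0.5}
  ]
}}

```text
clock: 10.42
position: [0.5362, -0.2215, 0.2395]
ee_rot: [0.834, 0.552, -0.001, -0.0]
ft_force: [-0.1, 0.7, 1.2]
grip_width: 0.503
grasp_force: 0.0
```

Request:
{"op": "move_arm", "data": {
  "plan": [
    {"delta_pos": [0, 0, 0], "turn": [0, 0, 0], "fingers": 0.5},
    {"delta_pos": [0, 0, 0], "turn": [0, 0, 0], "fingers": 0.5}
  ]
}}

```text
clock: 10.68
position: [0.5379, -0.2169, 0.2401]
ee_rot: [0.832, 0.555, 0.0, -0.0]
ft_force: [-0.2, 0.2, 0.1]
grip_width: 0.499
grasp_force: 0.0
```

Run:
```python
from h import *
o=get_obs();c=camera("wrist");save(c,"w6.png");W=world(c,o)
p=W.reshape(-1,3);p=p[c["range_z"].ravel()>0]
d=p[(np.linalg.norm(p[:,:2]-[.537,-.218],axis=1)<.115)]
for l,h in((.027,.036),(.049,.058)):
    q=d[(d[:,2]>l)&(d[:,2]<h)];r=cv2.minAreaRect((q[:,:2]*1000).astype(np.float32));print(len(q),np.round(r[0],1),np.round(r[1],1),round(r[2],2),np.median(q[:,2]))
go([.537,-.218,.08],-22.7)
```

```text
16391 [ 535.7 -220.1] [171.2 121.5] 66.96 0.03045049600734573
1101 [ 536.  -219.9] [69.1 16. ] 67.03 0.05328430914488935
delta [-0.0014 -0.0005  0.1602] turn [-0.0003 -0.0007  0.0019] pos [ 0.538  -0.217   0.2402] t 10.725 F [ 0.91 -0.72  0.38] grip 0.502 0.0
```

View pics/w6.png

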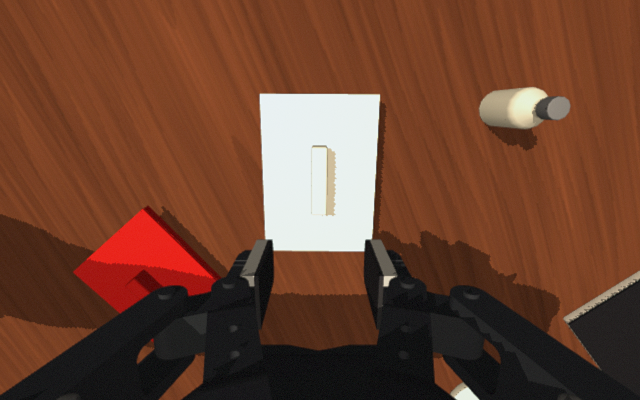

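The cover is well in view, with its rib at (320,180), and the fingers line up with it. I'll go down, pause just above the plate, and close.

Converted, 0.197 m / 0.8 = 0.2463, -0.0026 m / 0.8 = -0.0033, 0.0066 rad / 2.0944 = 0.0032.

Request:
{"op": "move_arm", "data": {
  "plan": [
    {"delta_pos": [-0.0033, -0.001, 0.0375], "turn": [0, 0, 0.0032], "fingers": 0.5},
    {"delta_pos": [-0.0033, -0.001, 0.1], "turn": [0, 0, 0.0032], "fingers": 0.5},
    {"delta_pos": [-0.0033, -0.001, 0.1625], "turn": [0, 0, 0.0032], "fingers": 0.5},
    {"delta_pos": [-0.0033, -0.001, 0.2125], "turn": [0, 0, 0.0032], "fingers": 0.5},
    {"delta_pos": [-0.0033, -0.001, 0.2375], "turn": [0, 0, 0.0032], "fingers": 0.5},
    {"delta_pos": [-0.0033, -0.001, 0.2463], "turn": [0, 0, 0.0032], "fingers": 0.5},
    {"delta_pos": [-0.0033, -0.001, 0.2463], "turn": [0, 0, 0.0032], "fingers": 0.5},
    {"delta_pos": [-0.0033, -0.001, 0.2463], "turn": [0, 0, 0.0032], "fingers": 0.5},
    {"delta_pos": [-0.0033, -0.001, 0.2463], "turn": [0, 0, 0.0032], "fingers": 0.5}
  ],
  "force": 100
}}

```text
clock: 11.85
position: [0.5368, -0.2203, 0.0442]
ee_rot: [0.834, 0.552, 0.001, 0.0]
ft_force: [0.5, -0.5, -0.6]
grip_width: 0.497
grasp_force: 0.0
```

Request:
{"op": "move_arm", "data": {
  "plan": [
    {"delta_pos": [0, 0, 0], "turn": [0, 0, 0], "fingers": 0.95},
    {"delta_pos": [0, 0, 0], "turn": [0, 0, 0], "fingers": 0.95},
    {"delta_pos": [0, 0, 0], "turn": [0, 0, 0], "fingers": 0.95},
    {"delta_pos": [0, 0, 0], "turn": [0, 0, 0], "fingers": 0.95},
    {"delta_pos": [0, 0, 0], "turn": [0, 0, 0], "fingers": 0.95}
  ]
}}

```text
clock: 12.48
position: [0.5365, -0.2203, 0.0438]
ee_rot: [0.834, 0.551, 0.0, 0.0]
ft_force: [-1.4, 0.8, 5.8]
grip_width: 0.159
grasp_force: 98.1
```

Run:
```python
from h import *
go([.4848,.2757,.16],0.49)
```

```text
delta [ 0.4361 -0.2418 -0.1161] turn [ 6.000e-04 -3.000e-04 -4.112e-01] pos [ 0.5365 -0.2203  0.0438] t 12.475 F [-1.36  0.77  5.79] grip 0.159 98.1
```

Gripped. I'll lift it, carry it over the box and let it settle.

Converted, 0.38 m / 0.8 = 0.475, -0.15 m / 0.8 = -0.1875, -0.37 rad / 2.0944 = -0.1767.

Request:
{"op": "move_arm", "data": {
  "plan": [
    {"delta_pos": [0, 0, -0.025], "turn": [0, 0, 0], "fingers": 0.95},
    {"delta_pos": [0, 0, -0.075], "turn": [0, 0, 0], "fingers": 0.95},
    {"delta_pos": [0.0125, -0.0075, -0.125], "turn": [0, 0, -0.0048], "fingers": 0.95},
    {"delta_pos": [0.0563, -0.0313, -0.145], "turn": [0, 0, -0.0191], "fingers": 0.95},
    {"delta_pos": [0.1125, -0.0625, -0.145], "turn": [0, 0, -0.0406], "fingers": 0.95},
    {"delta_pos": [0.1688, -0.0938, -0.145], "turn": [0, 0, -0.0621], "fingers": 0.95},
    {"delta_pos": [0.225, -0.125, -0.145], "turn": [0, 0, -0.0812], "fingers": 0.95},
    {"delta_pos": [0.2813, -0.1563, -0.145], "turn": [0, 0, -0.1003], "fingers": 0.95},
    {"delta_pos": [0.3375, -0.1875, -0.145], "turn": [0, 0, -0.1218], "fingers": 0.95},
    {"delta_pos": [0.3938, -0.2188, -0.145], "turn": [0, 0, -0.1432], "fingers": 0.95},
    {"delta_pos": [0.4375, -0.2425, -0.145], "turn": [0, 0, -0.1623], "fingers": 0.95},
    {"delta_pos": [0.475, -0.2625, -0.145], "turn": [0, 0, -0.1767], "fingers": 0.95}
  ]
}}

```text
clock: 13.98
position: [0.4917, 0.2132, 0.1602]
ee_rot: [0.718, 0.696, 0.0, 0.0]
ft_force: [-0.2, -0.4, -1.5]
grip_width: 0.165
grasp_force: 98.0
```

Run:
```python
from h import *
go([.4855,.2751,.16],0.42)
```

```text
delta [ 0.0617 -0.0081  0.0002] turn [ 0.0008 -0.0005 -0.0385] pos [0.4917 0.2132 0.1602] t 13.975 F [-0.23 -0.44 -1.51] grip 0.165 98.0
```

Converted, 0.063 m / 0.8 = 0.0788, -0.0088 m / 0.8 = -0.011, -0.04 rad / 2.0944 = -0.0191.

Request:
{"op": "move_arm", "data": {
  "plan": [
    {"delta_pos": [0.0375, -0.005, 0], "turn": [0, 0, -0.0095], "fingers": 0.95},
    {"delta_pos": [0.0625, -0.0088, 0], "turn": [0, 0, -0.0167], "fingers": 0.95},
    {"delta_pos": [0.0788, -0.011, 0], "turn": [0, 0, -0.0191], "fingers": 0.95},
    {"delta_pos": [0.0788, -0.011, 0], "turn": [0, 0, -0.0191], "fingers": 0.95},
    {"delta_pos": [0.0788, -0.011, 0], "turn": [0, 0, -0.0191], "fingers": 0.95},
    {"delta_pos": [0.0788, -0.011, 0], "turn": [0, 0, -0.0191], "fingers": 0.95}
  ]
}}

```text
clock: 14.72
position: [0.4854, 0.2739, 0.1594]
ee_rot: [0.705, 0.709, 0.0, 0.0]
ft_force: [-0.2, 0.1, -1.8]
grip_width: 0.163
grasp_force: 98.0
```

Run:
```python
from h import *
go([.4855,.2751,.09],0.42)
o=get_obs();c=camera("wrist");W=world(c,o)
T=(W-o["position"])@Ro.from_quat(o["ee_rot"]).as_matrix(); p=T[c["range_z"]>0]
q=p[(p[:,2]>.006)&(p[:,2]<.018)&(np.linalg.norm(p[:,:2],axis=1)<.115)]
r=cv2.minAreaRect((q[:,:2]*1000).astype(np.float32));print("cover plate in tool",len(q),r,np.median(q[:,2]))
c=camera("side"); cv2.imwrite("pics/s7.png",cv2.resize(c["color"][60:260,160:400],None,fx=3,fy=3,interpolation=3)[...,::-1][:600])
```

```text
delta [0.0012 0.0001 0.0694] turn [ 0.0001  0.0001 -0.0016] pos [0.4854 0.2739 0.1594] t 14.725 F [-0.17  0.05 -1.76] grip 0.163 98.0
cover plate in tool 51770 ((14.543212890625, -0.9338417053222656), (121.77790069580078, 141.9761505126953), 89.98648071289062) 0.013422862289676662
```

View pics/s7.png

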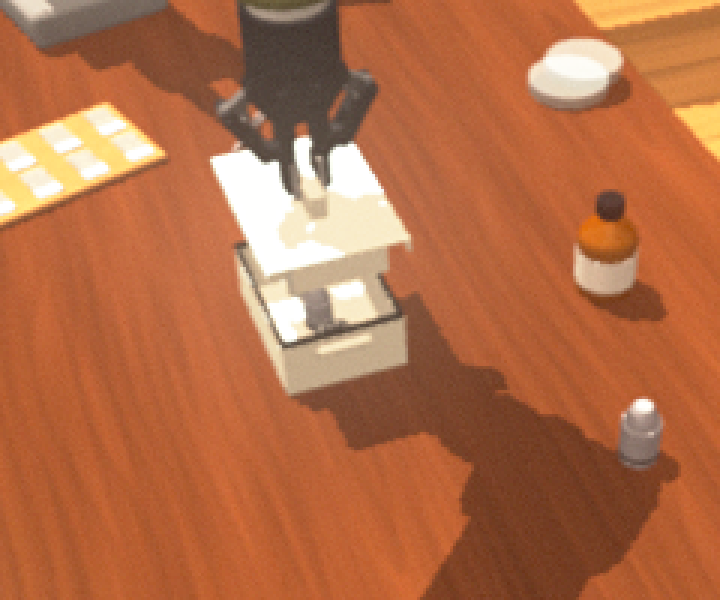

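The cover hangs level over the box, with the objective visible below it at (318,305). In the tool frame the cover is aligned, so I'll lower it to just above the catches.

Converted, 0.066 m / 0.8 = 0.0825, 0.001 m / 0.8 = 0.0013, -0.002 rad / 2.0944 = -0.001.

Request:
{"op": "move_arm", "data": {
  "plan": [
    {"delta_pos": [0.0013, 0.0004, 0.0125], "turn": [0, 0, -0.001], "fingers": 0.95},
    {"delta_pos": [0.0013, 0.0004, 0.0375], "turn": [0, 0, -0.001], "fingers": 0.95},
    {"delta_pos": [0.0013, 0.0004, 0.0625], "turn": [0, 0, -0.001], "fingers": 0.95},
    {"delta_pos": [0.0013, 0.0004, 0.075], "turn": [0, 0, -0.001], "fingers": 0.95},
    {"delta_pos": [0.0013, 0.0004, 0.0825], "turn": [0, 0, -0.001], "fingers": 0.95},
    {"delta_pos": [0.0013, 0.0004, 0.0825], "turn": [0, 0, -0.001], "fingers": 0.95},
    {"delta_pos": [0.0013, 0.0004, 0.0825], "turn": [0, 0, -0.001], "fingers": 0.95},
    {"delta_pos": [0.0013, 0.0004, 0.0825], "turn": [0, 0, -0.001], "fingers": 0.95}
  ]
}}

```text
clock: 15.82
position: [0.4856, 0.2761, 0.0938]
ee_rot: [0.704, 0.71, 0.0, 0.0]
ft_force: [0.2, -0.4, -0.2]
grip_width: 0.158
grasp_force: 98.0
```

Run:
```python
from h import *
go([.4857,.2754,.09],0.49)
```

```text
delta [-0.0007  0.      0.0038] turn [ 0.0007 -0.0007  0.0009] pos [0.4856 0.2761 0.0938] t 15.825 F [ 0.18 -0.4  -0.21] grip 0.158 98.0
```

Converted, 0.01 m / 0.8 = 0.0125, 0.008 m / 0.8 = 0.01.

Request:
{"op": "move_arm", "data": {
  "plan": [
    {"delta_pos": [-0.0008, 0, 0.0038], "turn": [0, 0, 0], "fingers": 0.95},
    {"delta_pos": [-0.0008, 0, 0.0075], "turn": [0, 0, 0], "fingers": 0.95},
    {"delta_pos": [-0.0008, 0, 0.01], "turn": [0, 0, 0], "fingers": 0.95},
    {"delta_pos": [-0.0008, 0, 0.0125], "turn": [0, 0, 0], "fingers": 0.95},
    {"delta_pos": [-0.0008, 0, 0.0125], "turn": [0, 0, 0], "fingers": 0.95}
  ],
  "force": 110
}}

```text
clock: 16.45
position: [0.4859, 0.2758, 0.0845]
ee_rot: [0.704, 0.71, 0.001, -0.0]
ft_force: [-3.3, -0.9, 12.1]
grip_width: 0.159
grasp_force: 112.0
```

Converted, 0.003 m / 0.8 = 0.0038, 0.001 m / 0.8 = 0.0013.

Request:
{"op": "move_arm", "data": {
  "plan": [
    {"delta_pos": [0, 0, 0.0013], "turn": [0, 0, 0], "fingers": 0.95},
    {"delta_pos": [0, 0, 0.0025], "turn": [0, 0, 0], "fingers": 0.95},
    {"delta_pos": [0, 0, 0.0038], "turn": [0, 0, 0], "fingers": 0.95},
    {"delta_pos": [0, 0, 0.0038], "turn": [0, 0, 0], "fingers": 0.95}
  ]
}}

```text
clock: 16.95
position: [0.4863, 0.2756, 0.0819]
ee_rot: [0.704, 0.71, 0.001, 0.0]
ft_force: [-2.4, -2.3, 13.6]
grip_width: 0.161
grasp_force: 112.4
```

Converted, 0.003 m / 0.8 = 0.0038, 0.001 m / 0.8 = 0.0013.

Request:
{"op": "move_arm", "data": {
  "plan": [
    {"delta_pos": [0, 0, 0.0013], "turn": [0, 0, 0], "fingers": 0.95},
    {"delta_pos": [0, 0, 0.0025], "turn": [0, 0, 0], "fingers": 0.95},
    {"delta_pos": [0, 0, 0.0038], "turn": [0, 0, 0], "fingers": 0.95},
    {"delta_pos": [0, 0, 0.0038], "turn": [0, 0, 0], "fingers": 0.95}
  ]
}}

```text
clock: 17.45
position: [0.4862, 0.2751, 0.0776]
ee_rot: [0.704, 0.71, 0.001, 0.0]
ft_force: [4.1, -1.6, -0.0]
grip_width: 0.156
grasp_force: 110.4
```

Converted, 0.003 m / 0.8 = 0.0038, 0.001 m / 0.8 = 0.0013.

Request:
{"op": "move_arm", "data": {
  "plan": [
    {"delta_pos": [0, 0, 0.0013], "turn": [0, 0, 0], "fingers": 0.95},
    {"delta_pos": [0, 0, 0.0025], "turn": [0, 0, 0], "fingers": 0.95},
    {"delta_pos": [0, 0, 0.0038], "turn": [0, 0, 0], "fingers": 0.95},
    {"delta_pos": [0, 0, 0.0038], "turn": [0, 0, 0], "fingers": 0.95}
  ]
}}

```text
clock: 17.95
position: [0.485, 0.2753, 0.0742]
ee_rot: [0.704, 0.71, -0.0, -0.0]
ft_force: [-0.4, -1.7, 0.6]
grip_width: 0.157
grasp_force: 110.6
```

It has snapped: the force dropped to about 0. Now I'll squeeze the gasket.

Converted, 0.0035 m / 0.8 = 0.0044, 0.003 m / 0.8 = 0.0038.

Request:
{"op": "move_arm", "data": {
  "plan": [
    {"delta_pos": [0, 0, 0.0013], "turn": [0, 0, 0], "fingers": 0.95},
    {"delta_pos": [0, 0, 0.0025], "turn": [0, 0, 0], "fingers": 0.95},
    {"delta_pos": [0, 0, 0.0038], "turn": [0, 0, 0], "fingers": 0.95},
    {"delta_pos": [0, 0, 0.0044], "turn": [0, 0, 0], "fingers": 0.95},
    {"delta_pos": [0, 0, 0.0044], "turn": [0, 0, 0], "fingers": 0.95},
    {"delta_pos": [0, 0, 0.0044], "turn": [0, 0, 0], "fingers": 0.95}
  ]
}}

```text
clock: 18.7
position: [0.4851, 0.2754, 0.0714]
ee_rot: [0.704, 0.71, -0.0, -0.0]
ft_force: [-4.1, -4.4, 10.7]
grip_width: 0.157
grasp_force: 111.9
```

Converted, 0.0006 m / 0.8 = 0.0008.

Request:
{"op": "move_arm", "data": {
  "plan": [
    {"delta_pos": [0, 0, 0.0008], "turn": [0, 0, 0], "fingers": 0.95},
    {"delta_pos": [0, 0, 0.0008], "turn": [0, 0, 0], "fingers": 0.95},
    {"delta_pos": [0, 0, 0.0008], "turn": [0, 0, 0], "fingers": 0.95},
    {"delta_pos": [0, 0, 0.0008], "turn": [0, 0, 0], "fingers": 0.95},
    {"delta_pos": [0, 0, 0.0008], "turn": [0, 0, 0], "fingers": 0.95},
    {"delta_pos": [0, 0, 0.0008], "turn": [0, 0, 0], "fingers": 0.95},
    {"delta_pos": [0, 0, 0.0008], "turn": [0, 0, 0], "fingers": 0.95},
    {"delta_pos": [0, 0, 0.0008], "turn": [0, 0, 0], "fingers": 0.95}
  ]
}}

```text
clock: 19.7
position: [0.4852, 0.2754, 0.0709]
ee_rot: [0.704, 0.71, -0.0, -0.0]
ft_force: [-4.7, -4.7, 11.4]
grip_width: 0.155
grasp_force: 112.1
```

Run:
```python
from h import *
o=get_obs();c=camera("wrist");W=world(c,o)
p=W[c["range_z"]>0];q=p[(abs(p[:,0]-.485)<.065)&(p[:,1]>.28)&(p[:,1]<.362)&(p[:,2]>.045)&(p[:,2]<.075)]
A=np.c_[q-q.mean(0)];h=np.median(q[:,2]);q=q[abs(q[:,2]-h)<.004]
k=np.linalg.lstsq(np.c_[q[:,:2]-[.485,.2755],np.ones(len(q))],q[:,2],rcond=None)[0];print("plate slope",k)
c=camera("side"); cv2.imwrite("pics/s8.png",cv2.resize(c["color"][60:260,160:400],None,fx=3,fy=3,interpolation=3)[...,::-1])
go([.485,.2755,.07],.49)
```

```text
plate slope [-0.00152727 -0.00044153  0.05749643]
delta [ 0.0001 -0.0001  0.0009] turn [-0.0007 -0.0004  0.0009] pos [0.4852 0.2754 0.0709] t 19.8 F [-4.57 -3.88 11.78] grip 0.16 112.1
```

View pics/s8.png

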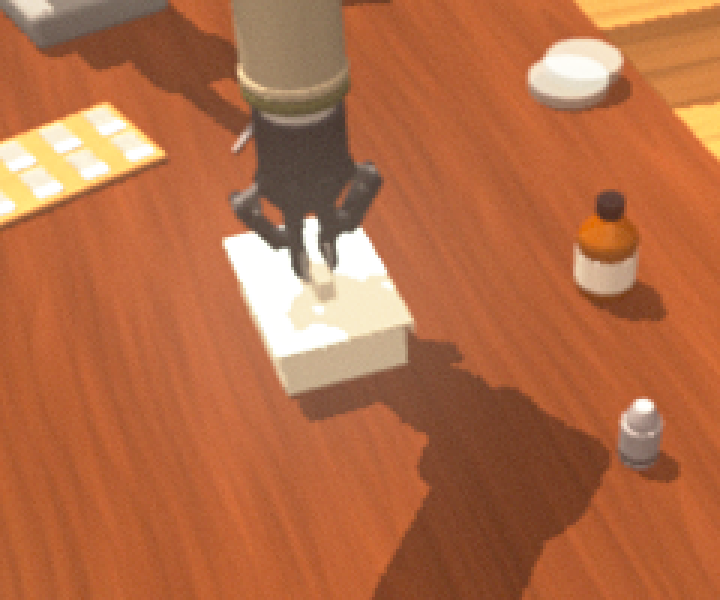

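The cover is seated level, with its plate top about 57 mm up and a steady push of about 11.6 N. The bottles in view are where they were. I'll hand it in.

```bash
python3 -c "from workcell import hand_in;print(hand_in())"
```

```text
the job is handed in; nothing more can be done
None
```

The job is handed in: the objective stands upright between the cans, about 1.5 mm off the box's axis. The cover is snapped on, and the gripper is still pressing it at about 12 N, squeezing the gasket an estimated 4 mm.

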